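# Stand the line weight in its stub, heavy end down

## Robot

A 7-joint arm with a two-finger parallel gripper is mounted at the origin on the work surface. World frame = base frame: x ahead of the robot, y to its left, z up, the work surface at z = 0. Lengths are in m, angles in rad, forces in N, time in s.
With the tool pointing down it reaches from about 0.425 to 0.875 m from the base axis. Payload 4.7 kg.
Tool frame: the origin (TCP) lies on the mounting face of the last link; the fingertips stand 173 mm ahead of it and the grasp point (between the pads) lies ahead of it (robot.pinch_z is the z of the grasp point in the tool frame, in m); z points along the fingers, y is the line along which they close (so a half turn about z gives the same grasp; the last joint's range is limited). The gripper opens to 85 mm and grips with 20 to 120 N. Pads are 22 mm wide; open, the fingers measure 114 mm over their backs; the gripper's body (76 mm by 85 mm) begins 54 mm behind the grasp point. The pads swing forward as they close: fully open they stand 13 mm farther back than shut.
Start: joints at [-1.267, 0.321, -0.07, 1.45, 0.023, 1.371, -0.057], TCP at [0.186, 0.623, 0.405] pointing down, gripper open.
Joint ranges: [-2.86, 2.86], [-0.3, 2.09], [-1.38, 1.24], [0.06, 2.45], [-1.56, 4.7], [0.09, 2.05], [-2.69, 2.69]. Speed limits (rad/s): [2.57, 2.57, 3.14, 3.14, 3.14, 3.14, 3.14].

## Interface

Orientations are given as [roll, pitch, yaw] about the fixed x, y, z axes, in that order (R = Rz(yaw) Ry(pitch) Rx(roll)).
In Python, from workcell import robot, snapshot gives the robot as it stands.
- The arm moves only by the shell command python3 -m pendant 'ROWS' [FORCE]. ROWS is JSON, a list of rows, each a list of 7 numbers: the shift along the tool's x, y, z in mm, then the turn, a rotation vector about the tool's x, y, z in degrees, then the opening in per cent of the stroke, from 0 (shut) to 100 (fully open). A call has 1 to 5 rows; each row is the pose to reach, as a shift and turn from the pose commanded when the call began, along the tool's axes at that moment; what a row does not reach only later rows make up. A row lasts 1/12 s, in which the tool goes at most 41.7 mm and 7.16 degrees, less where a joint would pass 70% of its speed; a pose out of reach is approached as far as the arm can. A call with a gripper value outside its range is refused whole. The fingers move at their own pace and stop on an object; FORCE is the grip in N (left out, the last holds). Time passes only in rows, so rows that repeat a pose let the fingers close. It gives the time, the measured TCP pose, the force and the opening at its end, in the units of the state.
- robot.observe(): the state, without advancing time (a new reading comes with each control period).
- snapshot(name): name is "side" or "top" or "wrist"; returns a dict with "image" (420x560x3 uint8, red, green, blue), "depth" (420x560 float32, m along the optical axis (not along the pixel's ray), 0 where there is no reading), "fov_y" (degrees; the focal length in pixels is half the picture's height over the tangent of half this angle, whatever the lens; pixels are square), "cx", "cy" (the principal point, pixels), "dist" ([k1, k2, p1, p2, k3] as OpenCV has them; the pictures are not rectified), "world_from_camera" (4x4, takes a point from camera to world coordinates). Camera axes: x right, y up, looking along -z (the intrinsics and any distortion apply to the point x, -y, -z); pixel columns grow to the right and rows downward; lengths in m; the calibration is good to about 2 mm. A picture is of the moment at which its call begins.
- robot.close_job(): hands the job in, once; it reports no verdict.
The state is a dict: "time": time; "q": joint angles; "joint_velocities": joint speeds; "tau": joint torques, N m; "tcp_pos": TCP position; "ee_rot": TCP orientation; "force": force on the tool from outside, world axes, zero at the start; "torque": the same for the moment, N m; "finger_gap": opening from 0.0 (shut) to 1.0 (fully open).
Only numpy, scipy, OpenCV 4.12 (cv2) and the standard library are available. Lean on these libraries where they do the work, as an engineer would, in place of code of your own. Each camera call takes 0.05 s, during which the arm holds its last target. There are 200 camera calls.

## Task

Lift the square-tube line weight off the welding bench by its swivel bail and let it hang until it settles with its heavy end down (its two ends look alike). Then lower it gently, heavy end down, into the short pipe stub on the square base plate, so that it stands upright on the plate inside the stub, and let go.

Things in the scene. Friction and masses are not known exactly. Their poses are not given: they have to be found in the camera images.
- weight: Line weight: closed steel square tube, 90 x 32 x 32 mm, about 0.45 kg, lying flat; the only one with a bail. A slug fills one end, unseen. Origin mid-tube, 45 mm from either end; x points along the tube to its light end, y along the bail's pin (through the origin). Held up by the bail it swings about the pin and in about 3 s hangs upright within 8 degrees, lower end 45 mm below the origin.
- bail_grip (a point): Point to grip, in the finger tab on top of the bail (steel stirrup straddling the tube, upright within 5 degrees; its stiff pin keeps it up). Tab: 12 mm thick along x, 34 mm wide along y (the pin's direction), 36 mm tall along z (up). Point 80 mm from the pin, 16 mm below the tab's top. Pinch the 12 mm; keep fingers over 50 mm from the pin, as the tube swings below.
- stand: Stand, fixed: steel plate 110 x 110 x 6 mm with a short open pipe stub welded upright on its middle, 76 mm outside and 68 mm inside diameter, rim 30 mm above the bench, 24 mm deep. Origin at the centre of the plate's underside, at bench height; z up. The weight fits into the stub at any yaw.
Things that resemble listed ones, but are neither listed nor needed, are in the scene too. What is shaped like the weight but brown or yellow is not meant.

How it is judged:
By the outcome, as a careful person would: the job done as asked, in the order asked, and still so for the second after the job is handed in, with the robot touching nothing.
It also fails if it takes over 54 s, if anything falls off the work surface, if the arm or the gripper's body presses on something with over 40 N, if the wrist force passes 120 N, or if a joint passes its speed limit or range.

## Working session

There is one attempt and no reset: what is moved stays moved. The work goes in short steps, Python scripts to look and compute and a shell command to move; the robot and the scene stay as the last step left them, time stands still between calls to the robot, and variables do not carry over. Pictures are saved under pics/ and viewed, on a budget of 10 in all, crops included, one or two more only if the job needs it, and the job is handed in when it is done.

```bash
mkdir -p pics; cat > h.py <<'E'
import numpy as np, cv2, pickle
from workcell import robot, snapshot
def take(name,fn):
    s=snapshot(name); pickle.dump(s,open(fn+'.pkl','wb')); cv2.imwrite('pics/'+fn+'.png',s['image'][:,:,::-1]); return s
def load(fn): return pickle.load(open(fn+'.pkl','rb'))
def K(s):
    f=s['image'].shape[0]/2/np.tan(np.radians(s['fov_y'])/2)
    return np.array([[f,0,s['cx']],[0,f,s['cy']],[0,0,1.]])
def ray(s,u,v):
    p=cv2.undistortPoints(np.array([[[u,v]]],float),K(s),np.array(s['dist'],float))[0,0]
    return np.array([p[0],-p[1],-1.])
def px(s,u,v,d=None):
    if d is None: d=s['depth'][int(round(v)),int(round(u))]
    return (s['world_from_camera']@np.append(ray(s,u,v)*d,1))[:3]
def pz(s,u,v,z):
    T=s['world_from_camera']; r=T[:3,:3]@ray(s,u,v); o=T[:3,3]
    return o+r*(z-o[2])/r[2]
def crop(s,fn,u0,v0,u1,v1,k):
    cv2.imwrite('pics/'+fn+'.png',cv2.resize(s['image'][v0:v1,u0:u1,::-1],None,fx=k,fy=k,interpolation=cv2.INTER_CUBIC))
E
python3 - <<'E'
from h import *
a=take('top','t1');b=take('side','s1')
cv2.imwrite('pics/both.png',cv2.resize(np.vstack([a['image'],b['image']])[:,:,::-1],(400,600))) if 0 else None
o=robot.observe();print(o,robot.pinch_z)
for s in(a,b):print(s['fov_y'],s['world_from_camera'].round(3).tolist())
E
```

```text
{'time': 0.1, 'q': array([-1.26688034,  0.32172978, -0.07010297,  1.45156565,  0.02262542,
        1.37079569, -0.0568734 ]), 'joint_velocities': array([-0.00123557, -0.00090693, -0.00018483, -0.0002471 ,  0.00353884,
       -0.00073905, -0.00063068]), 'tau': array([ 2.08904667e-04, -4.94883692e+01, -3.83984288e-01, -3.15207839e+01,
        1.30281859e-02,  7.47704704e-03, -7.41634381e-06]), 'tcp_pos': array([0.18572508, 0.6227043 , 0.40373882]), 'ee_rot': array([-3.13988504e+00,  1.13081774e-04,  2.85185389e+00]), 'force': array([-0.32793217, -0.25346932,  0.01452979]), 'torque': array([0.02818044, 0.0567827 , 0.00310572]), 'finger_gap': 0.998540701912806} 0.1547
53.94818654358913 [[0.021, 0.995, -0.1, 0.482], [-1.0, 0.022, 0.009, 0.03], [0.012, 0.099, 0.995, 0.966], [0.0, 0.0, 0.0, 1.0]]
44.393329467758036 [[-0.928, 0.225, -0.298, 0.31], [-0.373, -0.554, 0.744, 0.755], [0.003, 0.801, 0.599, 0.669], [0.0, 0.0, 0.0, 1.0]]
```

View pics/t1.png

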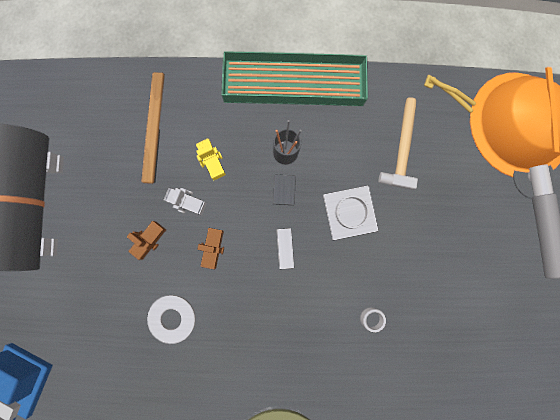

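View pics/s1.png

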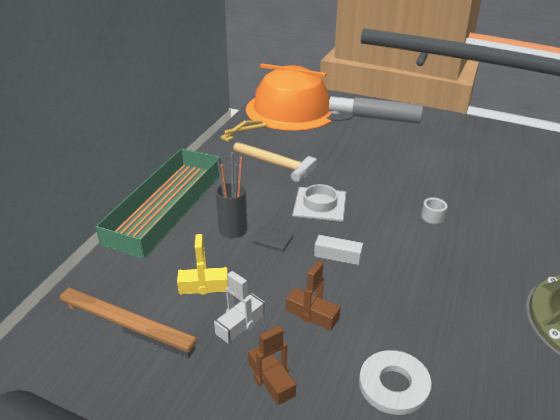

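The top view shows the candidates: grey tube with bail (184,200), yellow (210,158), brown (147,240) and (211,248), and a grey bar without a bail (285,248). The grey one with the bail fits the description. The stand is the plate with a stub at (351,213). The ring (171,319) and the small loose pipe (373,320) have no plate.

```bash
python3 - <<'E'
from h import *
a=load('t1');b=load('s1')
A=cv2.resize(a['image'][175:225,155:215],(396,330),interpolation=cv2.INTER_CUBIC)  #6.6x
B=cv2.resize(b['image'][260:350,205:277],(396,495),interpolation=cv2.INTER_CUBIC) #5.5
A=np.vstack([A,np.zeros((165,396,3),np.uint8)])
cv2.imwrite('pics/c1.png',np.hstack([A,B])[:,:,::-1])
# stand: depth points of rim in top view
def cloud(s,u0,v0,u1,v1):
    return np.array([[*px(s,u,v),u,v] for v in range(v0,v1) for u in range(u0,u1) if s['depth'][v,u]>0])
c=cloud(a,320,182,382,243)
rim=c[(c[:,2]>.022)&(c[:,2]<.04)]
print('rim n',len(rim),rim[:,:3].mean(0)); (x,y),r=cv2.minEnclosingCircle(rim[:,:2].astype(np.float32));print(x,y,r)
c=cloud(a,160,182,210,220)
for lo,hi in((.015,.045),(.06,.085),(.085,.13)):
    p=c[(c[:,2]>lo)&(c[:,2]<hi)]
    if len(p)>3: print(lo,hi,len(p),p[:,:3].mean(0),p[:,2].max(),cv2.minAreaRect(p[:,:2].astype(np.float32)))
c=cloud(b,215,265,270,340)
for lo,hi in((.015,.045),(.06,.085),(.085,.13)):
    p=c[(c[:,2]>lo)&(c[:,2]<hi)]
    if len(p)>3: print(lo,hi,len(p),p[:,:3].mean(0),p[:,2].max(),cv2.minAreaRect(p[:,:2].astype(np.float32)))
E
```

```text
rim n 198 [ 0.56912878 -0.15901803  0.02905888]
0.5682834982872009 -0.15879689157009125 0.038122884929180145
0.015 0.045 454 [0.58084338 0.21956707 0.03063006] 0.04246460773325522 ((0.5839151740074158, 0.2273930311203003), (0.0895029604434967, 0.052129749208688736), 69.80989837646484)
0.06 0.085 64 [0.58382363 0.22695704 0.07625384] 0.08487509493260192 ((0.5848202109336853, 0.22963367402553558), (0.012678958475589752, 0.04611774533987045), 70.57263946533203)
0.085 0.13 145 [0.58423631 0.22872991 0.1069567 ] 0.11573000712189652 ((0.5850260257720947, 0.23058268427848816), (0.013788817450404167, 0.03415419161319733), 70.64651489257812)
0.015 0.045 1310 [0.59244692 0.22403677 0.02861202] 0.04488278936472556 ((0.5967544317245483, 0.19840344786643982), (0.08610863238573074, 0.15286299586296082), 26.976886749267578)
0.06 0.085 209 [0.57670212 0.23622407 0.07435469] 0.08483975542081762 ((0.5816028714179993, 0.23144641518592834), (0.014156211167573929, 0.04771237075328827), 71.48515319824219)
0.085 0.13 412 [0.5633914  0.25283686 0.10421171] 0.1134511863220174 ((0.5408366918563843, 0.2723720371723175), (0.023708779364824295, 0.14880438148975372), 45.34682846069336)
```

View pics/c1.png

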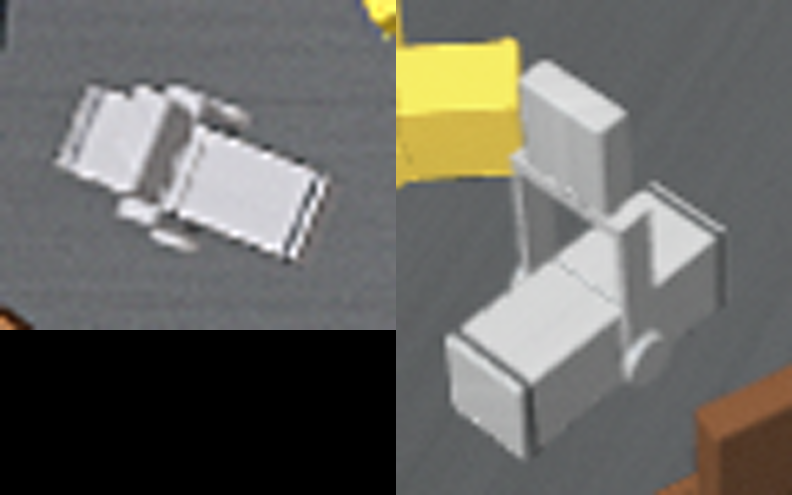

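The crop confirms the weight: grey square tube with an upright bail and finger tab, clear all round. Next, check the corridor for height and work out the displacement in tool axes.

```bash
cat >> h.py <<'E'
from scipy.spatial.transform import Rotation as Ro
def go(x,y,z,ydir):
    o=robot.observe(); R=Ro.from_euler('xyz',o['ee_rot']).as_matrix(); p=o['tcp_pos']
    d=R.T@(np.array([x,y,z])-p)*1000
    t=np.radians(ydir); Y=np.array([np.cos(t),np.sin(t),0])
    if Y@R[:,1]<0: Y=-Y
    Z=np.array([0,0,-1.]);G=np.column_stack([np.cross(Y,Z),Y,Z])
    r=Ro.from_matrix(R.T@G).as_rotvec(degrees=True)
    print('tcp',p.round(4),'F',o['force'].round(1),'gap',o['finger_gap'].round(3),'t',o['time'],'shift',d.round(1),'turn',r.round(2))
E
python3 - <<'E'
from h import *
a=load('t1')
for u,v in((20,195),(8,140),(20,255),(30,375),(5,380),(100,250),(50,300),(100,320),(286,140),(400,180),(540,120)): print(u,v,px(a,u,v).round(3))
go(.585,.2305,.404,70.4)
E
```

```text
20 195 [0.575 0.548 0.152]
8 140 [0.686 0.572 0.175]
20 255 [0.452 0.544 0.144]
30 375 [0.187 0.55  0.079]
5 380 [0.187 0.579 0.128]
100 250 [ 0.466  0.431 -0.001]
50 300 [ 0.342  0.551 -0.002]
100 320 [0.302 0.422 0.004]
286 140 [ 0.723 -0.002  0.061]
400 180 [ 0.644 -0.272  0.027]
540 120 [ 0.773 -0.568  0.125]Traceback (most recent call last):
  File "<stdin>", line 4, in <module>
  File "h.py", line 28, in go
    print('tcp',p.round(4),'F',o['force'].round(1),'gap',o['finger_gap'].round(3),'t',o['time'],'shift',d.round(1),'turn',r.round(2))
                                                         ^^^^^^^^^^^^^^^^^^^^^
AttributeError: 'float' object has no attribute 'round'
```

```bash
sed -i "s/o\['finger_gap'\].round(3)/round(o['finger_gap'],3)/" h.py; python3 -c "
from h import *
go(.585,.2305,.404,70.4)"
```

```text
tcp [0.1857 0.6227 0.4037] F [-0.3 -0.3  0. ] gap 0.999 t 0.1 shift [-4.947e+02 -2.618e+02  2.000e-01] turn [-0.1   0.01  3.  ]
```

```bash
python3 -m pendant '[[-33,-17,0,0,0,0.6,100],[-66,-35,0,0,0,1.2,100],[-99,-52,0,0,0,1.8,100],[-132,-70,0,0,0,2.4,100],[-165,-87,0,0,0,3,100]]'
python3 -m pendant '[[-33,-17,0,0,0,0,100],[-66,-35,0,0,0,0,100],[-99,-52,0,0,0,0,100],[-132,-70,0,0,0,0,100],[-165,-87,0,0,0,0,100]]'
python3 -c "
from h import *
go(.585,.2305,.404,70.4)"
```

```text
time: 0.52
tcp_pos: [0.32, 0.4908, 0.4043]
ee_rot: [-3.141, -0.0, 2.799]
force: [1.1, 0.9, -0.4]
finger_gap: 0.998
time: 0.93
tcp_pos: [0.4461, 0.3532, 0.4044]
ee_rot: [-3.141, -0.0, 2.799]
force: [0.6, 0.2, 0.0]
finger_gap: 1.002
tcp [0.4461 0.3532 0.4044] F [0.6 0.2 0. ] gap 1.002 t 0.9333 shift [-172.   -69.     0.4] turn [-0.02 -0.02 -0.01]
```

```bash
python3 -m pendant '[[-33,-13,0,0,0,0,100],[-66,-26,0,0,0,0,100],[-99,-40,0,0,0,0,100],[-132,-53,0,0,0,0,100],[-160,-65,0,0,0,0,100]]'
python3 -m pendant '[[0,0,0,0,0,0,100],[0,0,0,0,0,0,100],[0,0,0,0,0,0,100]]'
python3 -c "
from h import *
go(.585,.2305,.404,70.4); s=take('wrist','w1'); go(.585,.2305,.404,70.4)
c=np.array([[*px(s,u,v)] for v in range(0,420,2) for u in range(0,560,2) if s['depth'][v,u]>0])
c=c[np.hypot(c[:,0]-.585,c[:,1]-.23)<.05]
p=c[(c[:,2]>.1)&(c[:,2]<.13)];print(len(p),p.mean(0) if len(p) else 0, cv2.minAreaRect(p[:,:2].astype(np.float32)) if len(p) else 0)
"
```

```text
time: 1.35
tcp_pos: [0.5757, 0.2379, 0.4044]
ee_rot: [-3.141, 0.0, 2.798]
force: [0.7, -0.5, -0.2]
finger_gap: 1.0
time: 1.6
tcp_pos: [0.5738, 0.2407, 0.4041]
ee_rot: [-3.141, -0.001, 2.8]
force: [-0.3, 1.1, 1.0]
finger_gap: 1.004
tcp [0.5738 0.2407 0.4041] F [-0.3  1.1  1. ] gap 1.004 t 1.6 shift [-14.   -5.8   0.1] turn [-0.01 -0.08  0.01]
tcp [0.5733 0.2415 0.4043] F [-0.4  2.2 -0. ] gap 1.001 t 1.65 shift [-14.7  -6.5   0.3] turn [ 0.01 -0.08  0.11]
180 [0.58377747 0.2309008  0.11187939] ((0.5850861668586731, 0.23030509054660797), (0.011232081800699234, 0.03405548632144928), 70.37532806396484)
```

View pics/w1.png

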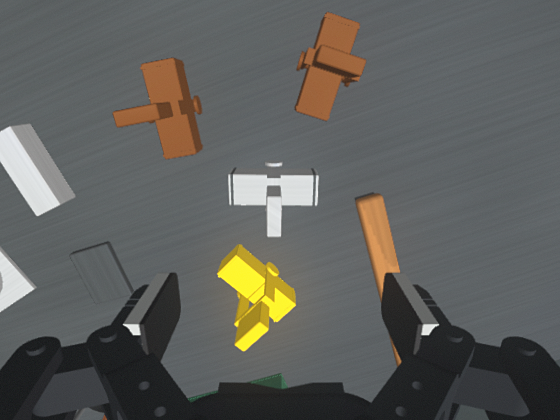

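The wrist view centres the grey tab at (274,200–235). Its depth fit agrees with the top view: (0.585, 0.2305), top at z 0.112. The fingers straddle it, clear of the yellow one, so I'm descending.

```bash
python3 -m pendant '[[-14.5,-6.5,20,0,0,0,100],[-14.5,-6.5,50,0,0,0,100],[-14.5,-6.5,80,0,0,0,100],[-14.5,-6.5,100,0,0,0,100],[-14.5,-6.5,110,0,0,0,100]]'
python3 -m pendant '[[0,0,0,0,0,0,100],[0,0,0,0,0,0,100]]'
python3 -c "
from h import *
go(.585,.2305,.2507,70.4)"
```

```text
time: 2.07
tcp_pos: [0.5834, 0.2307, 0.2913]
ee_rot: [-3.139, -0.004, 2.803]
force: [-0.3, -0.2, 0.5]
finger_gap: 0.998
time: 2.23
tcp_pos: [0.5853, 0.2303, 0.2953]
ee_rot: [3.141, -0.0, 2.801]
force: [-0.1, -0.1, -0.5]
finger_gap: 1.003
tcp [0.5853 0.2303 0.2953] F [-0.1 -0.1 -0.5] gap 1.003 t 2.2333 shift [ 0.4  0.1 44.6] turn [ 0.03 -0.    0.1 ]
```

```bash
python3 -m pendant '[[0,0,15,0,0,0,100],[0,0,30,0,0,0,100],[0,0,40,0,0,0,100],[0,0,44,0,0,0,100],[0,0,44,0,0,0,100]]'
python3 -m pendant '[[0,0,0,0,0,0,20],[0,0,0,0,0,0,0],[0,0,0,0,0,0,0],[0,0,0,0,0,0,0],[0,0,0,0,0,0,0]]' 60
python3 -m pendant '[[0,0,0,0,0,0,0],[0,0,0,0,0,0,0],[0,0,0,0,0,0,0],[0,0,0,0,0,0,0],[0,0,0,0,0,0,0]]'
python3 -c "
from h import *
go(.585,.2305,.2507,70.4)"
```

```text
time: 2.65
tcp_pos: [0.5856, 0.2294, 0.2508]
ee_rot: [3.142, -0.0, 2.8]
force: [0.4, -0.5, -0.5]
finger_gap: 1.0
time: 3.07
tcp_pos: [0.5858, 0.2292, 0.2512]
ee_rot: [3.141, 0.001, 2.799]
force: [0.4, 0.1, 0.0]
finger_gap: 0.3
time: 3.48
tcp_pos: [0.5858, 0.2289, 0.2511]
ee_rot: [-3.141, 0.0, 2.799]
force: [-1.1, -1.4, 4.6]
finger_gap: 0.135
tcp [0.5858 0.2289 0.2511] F [-1.1 -1.4  4.6] gap 0.135 t 3.4833 shift [1.3 1.3 0.4] turn [-0.01  0.01 -0.02]
```

```bash
python3 -m pendant '[[0,0,-5,0,0,0,0],[0,0,-15,0,0,0,0],[0,0,-30,0,0,0,0],[0,0,-50,0,0,0,0],[0,0,-70,0,0,0,0]]' 80
python3 -m pendant '[[0,0,-20,0,0,0,0],[0,0,-40,0,0,0,0],[0,0,-60,0,0,0,0],[0,0,-75,0,0,0,0],[0,0,-80,0,0,0,0]]'
for i in 1 2 3 4 5 6 7 8; do python3 -m pendant '[[0,0,0,0,0,0,0],[0,0,0,0,0,0,0],[0,0,0,0,0,0,0],[0,0,0,0,0,0,0],[0,0,0,0,0,0,0]]' >/dev/null; done
python3 -c "
from h import *
a=take('side','s2');b=take('wrist','w2')
cv2.imwrite('pics/sw.png',np.hstack([cv2.resize(a['image'][60:340,130:350],(440,560)),b['image'][:,100:440][:,:340][:420]][:1]+[cv2.resize(b['image'][:,120:440],(320,420))[:420]] if 0 else [cv2.resize(a['image'][60:340,130:350],(393,500)),cv2.resize(b['image'][:,100:440],(405,500))])[:,:,::-1])
go(.568,-.159,.40,70.4)"
```

```text
time: 3.9
tcp_pos: [0.5848, 0.229, 0.32]
ee_rot: [-3.139, -0.003, 2.8]
force: [1.4, -0.3, -6.0]
finger_gap: 0.125
time: 4.32
tcp_pos: [0.5859, 0.2295, 0.4032]
ee_rot: [3.139, 0.002, 2.8]
force: [1.0, 1.1, -5.0]
finger_gap: 0.131
tcp [0.5857 0.2291 0.4008] F [ 0.3 -0.6 -5.5] gap 0.129 t 7.75 shift [-113.6 -371.6    0.7] turn [ 0.01  0.   -0.  ]
```

View pics/sw.png

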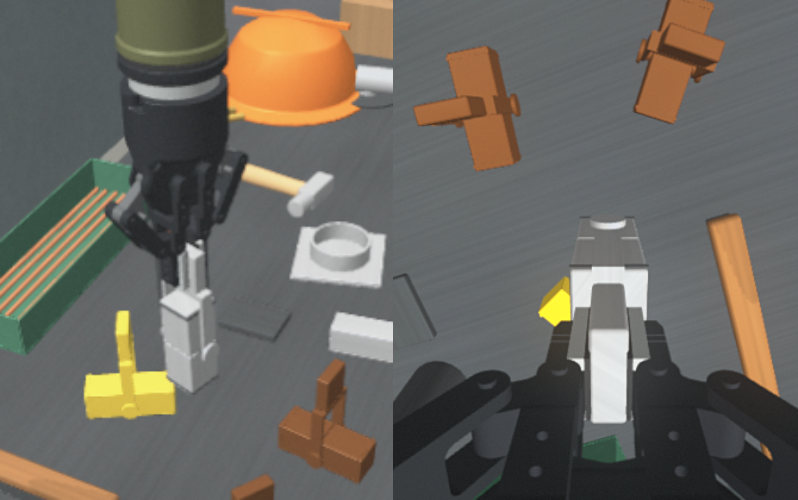

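Left (side view): the tube hangs vertically from the bail at about (190,345). Right (wrist view): the tab is held square in the fingers. It has hung for 3.4 s. Carrying it over the stand smoothly.

```bash
python3 -m pendant '[[-2,-5,0,0,0,0,0],[-5,-16,0,0,0,0,0],[-10,-33,0,0,0,0,0],[-17,-54,0,0,0,0,0],[-24,-78,0,0,0,0,0]]'
python3 -m pendant '[[-8,-25,0,0,0,0,0],[-15,-50,0,0,0,0,0],[-23,-75,0,0,0,0,0],[-31,-100,0,0,0,0,0],[-39,-126,0,0,0,0,0]]'
python3 -m pendant '[[-7,-24,0,0,0,0,0],[-15,-47,0,0,0,0,0],[-22,-69,0,0,0,0,0],[-28,-89,0,0,0,0,0],[-34,-108,0,0,0,0,0]]'
python3 -m pendant '[[-5,-17,0,0,0,0,0],[-10,-32,0,0,0,0,0],[-14,-44,0,0,0,0,0],[-16,-53,0,0,0,0,0],[-17,-58,0,0,0,0,0]]'
for i in 1 2 3 4; do python3 -m pendant '[[0,0,0,0,0,0,0],[0,0,0,0,0,0,0],[0,0,0,0,0,0,0],[0,0,0,0,0,0,0],[0,0,0,0,0,0,0]]' >/dev/null; done
python3 -c "
from h import *
a=take('side','s3');b=take('wrist','w3')
cv2.imwrite('pics/sw3.png',np.hstack([cv2.resize(a['image'][60:260,240:400],(400,500)),cv2.resize(b['image'][:,120:440],(381,500))])[:,:,::-1])
go(.568,-.159,.40,70.4)"
```

```text
time: 8.17
tcp_pos: [0.5819, 0.1465, 0.4007]
ee_rot: [-3.142, 0.0, 2.8]
force: [1.1, 0.1, -5.7]
finger_gap: 0.129
time: 8.58
tcp_pos: [0.576, 0.0133, 0.401]
ee_rot: [3.141, 0.0, 2.799]
force: [0.4, -0.4, -5.2]
finger_gap: 0.127
time: 9.0
tcp_pos: [0.5713, -0.1003, 0.401]
ee_rot: [-3.141, 0.0, 2.797]
force: [0.1, 0.0, -5.7]
finger_gap: 0.131
time: 9.42
tcp_pos: [0.5683, -0.1596, 0.4008]
ee_rot: [-3.141, 0.0, 2.797]
force: [-0.0, 0.3, -5.4]
finger_gap: 0.13
tcp [ 0.5689 -0.1577  0.4007] F [-0.6  0.1 -5.5] gap 0.123 t 11.1833 shift [ 0.4 -1.6  0.7] turn [ 0.  0. -0.]
```

View pics/sw3.png

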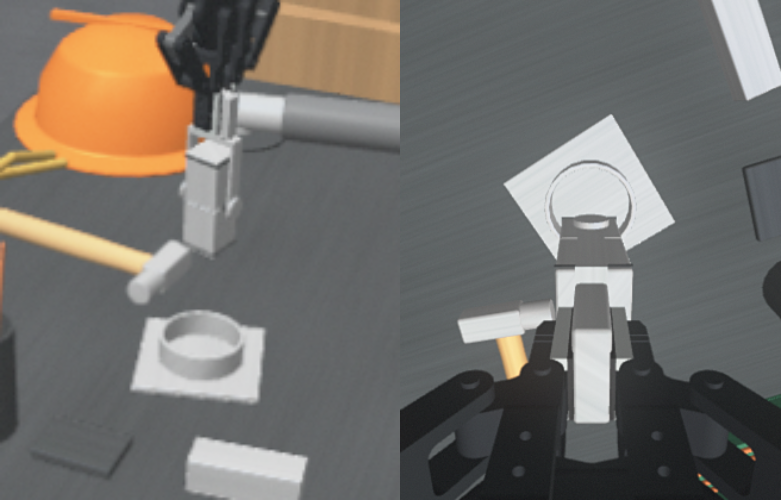

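Left: the tube hangs vertically (bottom corner near (212,255) of the crop) above the stub. Right: the stub lies below it at (590,205). Measuring tilt and the tube's lateral position from depth.

```bash
python3 -c "
from h import *
s=load('s3'); t=np.radians(70.3); Y=np.array([np.cos(t),np.sin(t),0]);X=np.array([-np.sin(t),np.cos(t),0])
c=np.array([[*px(s,u,v),u,v] for v in range(110,166) for u in range(308,342) if s['depth'][v,u]>0])
d=c[:,:3]-[.5685,-.158,0]; q=np.column_stack([d@X,d@Y,d[:,2]]); m=(abs(q[:,0])<.04)&(abs(q[:,1])<.04)&(q[:,2]>.1)&(q[:,2]<.2)
q=q[m];print(len(q),q.min(0).round(4),q.max(0).round(4))
for lo in np.arange(.11,.215,.01):
  k=q[(q[:,2]>=lo)&(q[:,2]<lo+.01)]
  if len(k): print(round(lo,3),len(k),'X',np.percentile(k[:,0],[2,10,50,90,98]).round(4),'Y',np.percentile(k[:,1],[2,10,50,90,98]).round(4))
"
```

```text
744 [-0.0229 -0.0173  0.1198] [0.0311 0.022  0.2   ]
0.11 3 X [-0.0025  0.0011  0.0192  0.0194  0.0194] Y [-0.0114 -0.0097 -0.001   0.011   0.0134]
0.12 84 X [-0.0117 -0.0079  0.0154  0.0201  0.0212] Y [-0.0142 -0.0069  0.0144  0.0167  0.0182]
0.13 87 X [-0.0102 -0.0052  0.0154  0.0199  0.0206] Y [-0.0138 -0.0068  0.0149  0.017   0.0185]
0.14 82 X [-0.0111 -0.0074  0.0129  0.0198  0.0205] Y [-0.011  -0.004   0.0149  0.0174  0.0189]
0.15 82 X [-0.0124 -0.0083  0.0115  0.0267  0.0295] Y [-0.0011  0.0025  0.0156  0.0179  0.0185]
0.16 117 X [-0.0214 -0.0115  0.0161  0.0298  0.0306] Y [-0.005   0.0007  0.0137  0.0174  0.0186]
0.17 94 X [-0.0102 -0.0052  0.0153  0.0264  0.0294] Y [-0.0018  0.0016  0.0158  0.0184  0.0191]
0.18 96 X [-0.0096 -0.0045  0.0167  0.0266  0.0284] Y [-0.0046  0.0014  0.0157  0.0183  0.0192]
0.19 99 X [-0.0103 -0.0053  0.015   0.026   0.027 ] Y [-0.0037  0.0003  0.0161  0.0189  0.0197]
```

```bash
python3 -c "
from h import *
s=load('s1')
c=np.array([px(s,u,v) for v in range(178,222) for u in range(295,348) if s['depth'][v,u]>0])
r=c[(c[:,2]>.0265)&(c[:,2]<.034)]; print(len(r),cv2.minEnclosingCircle(r[:,:2].astype(np.float32)),r.mean(0))
go(.571,-.160,.40,70.4)"
```

```text
146 ((0.5670408010482788, -0.15567198395729065), 0.03978535160422325) [ 0.56529739 -0.15562412  0.02889716]
tcp [ 0.5689 -0.1577  0.4007] F [-0.6  0.1 -5.5] gap 0.123 t 11.1833 shift [-2.7 -1.5  0.7] turn [ 0.  0. -0.]
```

Both cameras put the tube within 2 mm of the stub's axis with under 2° of tilt (clearance is about 11 mm). Lowering now; contact is expected at TCP z ≈ 0.286.

```bash
python3 -m pendant '[[-0.5,0,5,0,0,0,0],[-1,0,15,0,0,0,0],[-1.5,0,29,0,0,0,0],[-1.5,0,43,0,0,0,0],[-1.5,0,55,0,0,0,0]]'
python3 -m pendant '[[0,0,12,0,0,0,0],[0,0,23,0,0,0,0],[0,0,33,0,0,0,0],[0,0,41,0,0,0,0],[0,0,46,0,0,0,0]]'
python3 -m pendant '[[0,0,3,0,0,0,0],[0,0,5,0,0,0,0],[0,0,7,0,0,0,0],[0,0,8,0,0,0,0],[0,0,9,0,0,0,0]]'
python3 -m pendant '[[0,0,0,0,0,0,0],[0,0,0,0,0,0,0],[0,0,0,0,0,0,0],[0,0,0,0,0,0,0],[0,0,0,0,0,0,0]]'
```

```text
time: 11.6
tcp_pos: [0.57, -0.158, 0.3438]
ee_rot: [-3.141, -0.002, 2.799]
force: [-0.3, -0.4, -5.9]
finger_gap: 0.122
time: 12.02
tcp_pos: [0.5701, -0.158, 0.2984]
ee_rot: [-3.141, -0.001, 2.799]
force: [-0.2, 0.4, -5.6]
finger_gap: 0.129
time: 12.43
tcp_pos: [0.5705, -0.1582, 0.2911]
ee_rot: [3.141, 0.001, 2.799]
force: [-0.4, -1.0, -4.9]
finger_gap: 0.127
time: 12.85
tcp_pos: [0.5704, -0.1581, 0.2909]
ee_rot: [3.141, 0.0, 2.799]
force: [-0.3, 0.2, -5.3]
finger_gap: 0.124
```

```bash
for i in 1 2 ; do python3 -m pendant '[[0,0,0.5,0,0,0,0],[0,0,1,0,0,0,0],[0,0,1.5,0,0,0,0],[0,0,2,0,0,0,0],[0,0,2,0,0,0,0]]' | egrep 'tcp|force';done
python3 -m pendant '[[0,0,0.5,0,0,0,0],[0,0,1,0,0,0,0],[0,0,1,0,0,0,0],[0,0,1,0,0,0,0]]'
```

```text
tcp_pos: [0.5703, -0.1581, 0.2886]
force: [0.3, -0.7, -5.7]
tcp_pos: [0.5703, -0.1582, 0.2867]
force: [-0.2, 0.4, -4.8]
time: 14.02
tcp_pos: [0.5703, -0.1587, 0.2863]
ee_rot: [-3.141, 0.001, 2.799]
force: [-1.7, -1.5, 0.3]
finger_gap: 0.127
```

The wrist no longer carries the weight (Fz −5.5 → +0.3) at z 0.286, as predicted. One look before releasing.

```bash
python3 -c "
from h import *
a=take('side','s4');b=take('top','t4')
cv2.imwrite('pics/sw4.png',np.hstack([cv2.resize(a['image'][110:230,270:370],(417,500)),cv2.resize(b['image'][165:260,315:385],(368,500))])[:,:,::-1])
go(.57,-.158,.286,70.4)"
```

```text
tcp [ 0.5703 -0.1587  0.2863] F [-1.9 -2.2  0.4] gap 0.131 t 14.1167 shift [0.5 0.6 0.3] turn [-0.02  0.04 -0.03]
```

View pics/sw4.png

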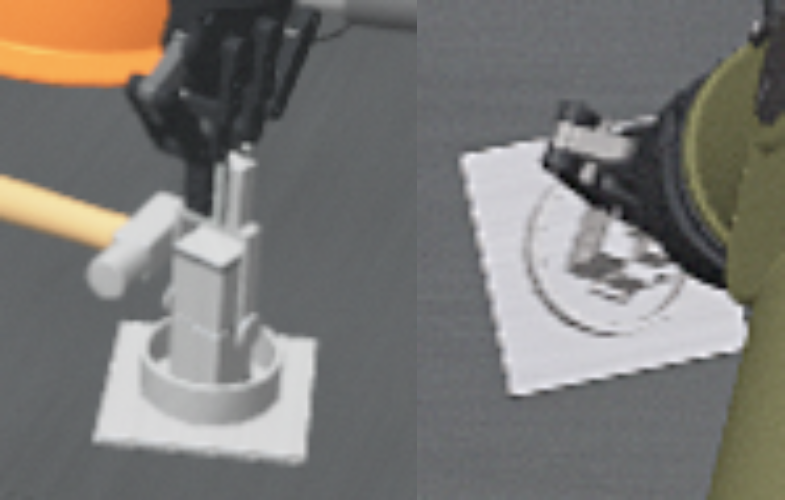

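Left: the tube stands upright in the stub (210,320), clear of the rim all round. Right: the top view agrees, though partly hidden by the arm. Releasing gradually, then going straight up.

```bash
python3 -m pendant '[[0,0,0,0,0,0,16],[0,0,0,0,0,0,20],[0,0,0,0,0,0,25],[0,0,0,0,0,0,35],[0,0,0,0,0,0,50]]' 20
python3 -m pendant '[[0,0,0,0,0,0,60],[0,0,0,0,0,0,60],[0,0,0,0,0,0,60],[0,0,0,0,0,0,60]]'
python3 -m pendant '[[0,0,-5,0,0,0,60],[0,0,-15,0,0,0,60],[0,0,-30,0,0,0,60],[0,0,-50,0,0,0,60],[0,0,-70,0,0,0,60]]'
python3 -m pendant '[[0,0,-20,0,0,0,60],[0,0,-40,0,0,0,60],[0,0,-50,0,0,0,60],[0,0,-50,0,0,0,60],[0,0,-50,0,0,0,60]]'
python3 -c "
from h import *
a=take('side','s5');b=take('wrist','w5')
cv2.imwrite('pics/sw5.png',np.hstack([cv2.resize(a['image'][110:230,270:370],(417,500)),cv2.resize(b['image'][:,120:440],(381,500))])[:,:,::-1])
go(.57,-.158,.286,70.4)"
```

```text
time: 14.53
tcp_pos: [0.5706, -0.1579, 0.2859]
ee_rot: [3.141, 0.001, 2.8]
force: [-0.8, -0.6, 0.3]
finger_gap: 0.472
time: 14.87
tcp_pos: [0.5704, -0.1581, 0.2857]
ee_rot: [3.141, 0.0, 2.799]
force: [-0.8, -0.4, 0.2]
finger_gap: 0.6
time: 15.28
tcp_pos: [0.5702, -0.1583, 0.3572]
ee_rot: [-3.142, 0.0, 2.799]
force: [-0.2, -0.8, -0.7]
finger_gap: 0.602
time: 15.7
tcp_pos: [0.5703, -0.1582, 0.4061]
ee_rot: [3.141, 0.001, 2.799]
force: [-0.2, -0.4, 0.1]
finger_gap: 0.6
tcp [ 0.57   -0.1579  0.4044] F [ 0.3  0.9 -0.5] gap 0.602 t 15.8 shift [ -0.3  -0.  118.4] turn [-0.02 -0.12  0.  ]
```

View pics/sw5.png

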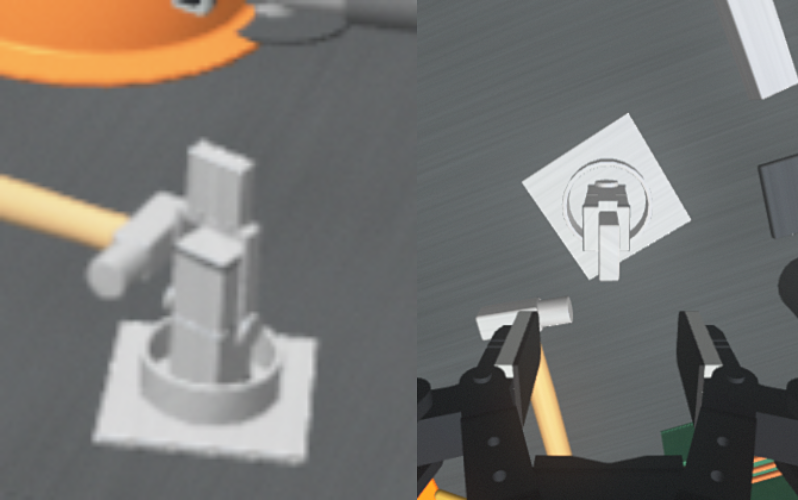

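The tube stands upright in the stub (left crop, 210,310). The bail is up and untouched, and the open gripper is well above it. Handing in.

```bash
python3 -c "
from workcell import robot
print(robot.close_job())"
```

```text
the job is handed in; nothing more can be done
None
```

The line weight is standing upright on the plate inside the stub. I released it and handed the job in at about 16 s of the 54 s allowed.

- **Lift and settle:** I gripped the grey weight by the bail tab, lifted it, and let it hang for 3.4 s. It hung vertically, and depth over the stand later showed under about 2° of tilt.
- **Placing:** Both cameras put the tube within about 2 mm of the stub's axis. On lowering, the wrist force went from −5.5 N to about 0 at z = 0.286 m, the height predicted for the tube resting on the plate.
- **Last checks:** After release, the side and wrist pictures show the tube upright inside the stub with the bail still up. The gripper is open about 12 cm above its release height and touching nothing.
- **Disagreements:** The top and side cameras differed by about 3 mm on the stand's position, well within the 11 mm clearance. There was a side force of 2–3 N while the weight was on the plate but still gripped. It fell to about 1 N as the fingers opened and stayed near zero once the arm was clear.
- **Not checked directly:** I never saw which end holds the slug. That the heavy end is down rests on the weight having swung free and settled before I lowered it.

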